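Clamp the specimen jar and take off its lid

TASK

Steady the glass specimen jar before opening it: crank the red-handled clamp until its jaw has pushed the jar up against the stop and grips it firmly, but do not strain the glass, then let go of the crank. With the jar clamped, lift the loose lid off by its brass knob and set it down gently, knob up, in the middle of the round cork mat, leaving the jar clamped and the other specimens where they stand.

Things in the scene. Friction and masses are not known exactly. Their poses are not given: they have to be found in the camera images.
- clamp: Blue-grey cast bench clamp, fixed. Origin: on the bench, under the bed; z up; jaw slides along y. Bed 130 (x) by 310 mm (y -125 to +185), 15 thick. Gearbox 80 x 80, y 95 to 175, top 80 above the bench. Near the -y end stands a stop block 100 wide, 25 thick, top 80 above the bench; its face is set anew each time between y = -74 and -94 and not reported: where the jaw bites must be felt.
- jaw: Leather-faced sliding jaw, 100 mm wide (x), 22 thick, 15 to 80 mm above the bench; origin: mid lower edge of the face. It faces the clamp's -y (jar and stop) and moves to -y by 8 mm per radian of crank; fully open: face at clamp y = +40, travel 60 mm. The jar starts 4 to 20 mm clear of it. The face is sprung (1 mm per 20 N). Crank to about 50 N; under 10 N is loose, over 120 N strains the glass.
- crank: Steel crank on the gearbox, axis vertical; origin on the axis, 80 mm above the bench, at clamp y = +135 mm; its arm points along its own -x, arm top 98 mm above the bench. Clockwise seen from above closes the jaw (7.5 rad in all, starts 0 to 0.8 rad from open). Stiff: about 5 N at the handle, and stays where left; when the jar meets the stop the handle force rises by about 1.3 N per 10 N of grip.
- crank_grip (a point): Grip point of the crank handle: a red upright sleeve, 20 mm diameter, from 99 to 151 mm above the bench, 60 mm from the crank's axis; it spins freely on its pin, so the hand need not turn with it. This point is on the sleeve's axis, 127 mm above the bench.
- jar: Clear glass jar, 90 mm outer diameter, 100 mm tall, with a small vertebra mounted inside, about 0.45 kg, standing loose on the clamp's bed between jaw and stop; origin at the centre of its underside, z up. Its rim is 115 mm above the bench.
- lid: Loose lid of the jar, about 0.2 kg: cork plug below, 74 mm diameter, 8 high, hanging in the jar's 82 mm mouth with 4 mm play all round; black plate 100 diameter, 6 thick; in the middle a brass knob, 28 mm diameter, 30 mm tall above the plate. Origin: centre of the plug's underside, z up; plate top at 14 mm, knob top at 44 mm above it. On the jar its origin is 107 mm above the bench.
- mat: Round cork mat, 140 mm diameter, 8 mm thick, fixed to the bench; origin at the centre of its underside, z up.
- skull_stand: Walnut and brass skull stand, 110 mm diameter base, 81 mm tall, loose: leave alone. Origin at the centre of its underside.
- vertebra: White plaster cervical vertebra, 125 mm long, 25 mm tall, loose: leave alone. Origin on its underside.
- femur: Ivory resin femur head on a walnut disc of 80 mm diameter, 98 mm tall, loose: leave alone. Origin at the centre of the disc's underside.
Things that resemble listed ones, but are neither listed nor needed, are in the scene too. What is shaped like the lid but purple is not meant.

How it is judged:
By the outcome, as a careful person would: the job done as asked, in the order asked, and still so for the second after the job is handed in, with the robot touching nothing.
It also fails if it takes over 72 s, if anything falls off the work surface, if the arm or the gripper's body presses on something with over 40 N, if the wrist force passes 120 N, or if a joint passes its speed limit or range.

ROBOT

A 6-joint arm with a two-finger parallel gripper is mounted at the origin on the work surface. World frame = base frame: x ahead of the robot, y to its left, z up, the work surface at z = 0. Lengths are in mm, angles in rad, forces in N, time in s.
With the tool pointing down it reaches from about 350 to 775 mm from the base axis. Payload 7.3 kg.
Tool frame: the origin (TCP) lies midway between the tips of the shut fingers; the grasp point (between the pads) lies 19 mm behind it; z points along the fingers, y is the line along which they close (so a half turn about z gives the same grasp; the last joint's range is limited). The gripper opens to 92 mm and grips with 3 to 60 N. Pads are 19 mm wide; open, the fingers measure 130 mm over their backs; the gripper's body (75 mm by 190 mm) begins 47 mm behind the grasp point.
Start: joints at [0.964, 0.342, 1.524, -0, 1.275, -0.146], TCP at [233.438, 470.267, 226.741] pointing down, gripper open.
Joint ranges: [-2.53, 2.53], [-0.77, 2.02], [0.04, 2.7], [-1, 4.14], [0.28, 2.66], [-3.11, 3.11]. Speed limits (rad/s): [2.57, 2.57, 3.14, 3.14, 3.14, 3.14].

INTERFACE

Orientations are given as [roll, pitch, yaw] about the fixed x, y, z axes, in that order (R = Rz(yaw) Ry(pitch) Rx(roll)).
In Python, from plant import * gives the robot as it stands.
- The arm moves only by the tool step_arm, never from a script. Its argument "deltas" is one flat list of numbers, 5 for each row, row after row: the shift along the world's x, y, z in mm, then the turn about the world's z in degrees, then the finger opening in mm, from 0 to 91.8. In form: [tx, ty, tz, turn, gripper, tx, ty, tz, turn, gripper, ...]. A call has exactly 10 rows; each row shifts and turns the commanded pose from where the row before left it; what a row does not reach is not made up. A row lasts 1/8 s, in which the tool goes at most 62.5 mm and 10.7 degrees, less where a joint would pass 70% of its speed; a pose out of reach is approached as far as the arm can. A call is refused whole if a number of a shift passes 62.5 or a number of a turn 10.7, either way. A call with a gripper value outside its range is refused whole. The fingers move at their own pace and stop on an object; the grip force is fixed at half the most. Time passes only in rows, so rows that do not move let the fingers close, or fill a call up. It gives the time, the measured TCP pose, the force, the opening and the grip force at its end, in the units of the state.
- get_obs(): the state, without advancing time (a new reading comes with each control period).
- capture(name): name is "scene" or "top" or "wrist"; returns the picture (400x640x3 uint8, red, green, blue); there is no depth.
- camera_params(name): a dict with "mtx" (3x3 intrinsics, pixels), "rvec" (rotation vector, rad) and "tvec" (3), from world to camera coordinates, as OpenCV has them. Camera axes: x right, y down, z forward; pixel columns grow to the right and rows downward; lengths in mm; the calibration is good to about 2 mm. The wrist camera is an equidistant fisheye: a pixel r from the principal point sees the ray r / f radians off the axis. A picture is of the moment at which its call begins: read the wrist's pose just before it. camera_params takes no time and is no camera call; for the wrist camera it gives the pose at the moment of the call.
- close_job(): hands the job in; it is judged then, once.
The state is a dict: "time": time; "joint_positions": joint angles; "dq": joint speeds; "tau": joint torques, N m; "tool_pos": TCP position; "tcp_rot": TCP orientation; "contact_force": force on the tool from outside, world axes, zero at the start; "moment": the same for the moment, N m; "grip_width": finger opening in mm; "finger_force": force on a finger pad.
Only numpy, scipy, OpenCV 4.12 (cv2) and the standard library are available. Lean on these libraries where they do the work, as an engineer would, in place of code of your own. Each camera call takes 0.05 s, during which the arm holds its last target. There are 200 camera calls.

## Working session

There is one attempt and no reset: what is moved stays moved. The work goes in short steps, Python scripts to look and compute and a tool call to move; the robot and the scene stay as the last step left them, time stands still between calls to the robot, and variables do not carry over. Pictures are saved under pics/ and viewed, at most 10 in all, crops included, and the job is handed in when it is done.

Besides the shell and the picture viewer there is one more tool, called as name(argument=value, ...) on one line, values as JSON. step_arm: Moves the arm, as the interface text tells. Its arguments: {"type":"object","properties":{"deltas":{"type":"array","items":{"type":"number"}}},"required":["deltas"]}

```bash
mkdir -p pics; ls; cat > h.py <<'E'
from plant import *
import numpy as np, cv2
def save(n,im): cv2.imwrite('pics/'+n+'.png',im[:,:,::-1])
def ray(cp,uv,fish=False):
    K=np.array(cp['mtx'],float);R=cv2.Rodrigues(np.array(cp['rvec'],float))[0];t=np.array(cp['tvec'],float).ravel()
    x=(uv[0]-K[0,2])/K[0,0];y=(uv[1]-K[1,2])/K[1,1]
    if fish:
        r=np.hypot(x,y);d=np.array([x/r*np.sin(r),y/r*np.sin(r),np.cos(r)]) if r>0 else np.array([0,0,1.])
    else: d=np.array([x,y,1.])
    d=R.T@d;return -R.T@t,d/np.linalg.norm(d)
def onz(cp,uv,z,fish=False):
    c,d=ray(cp,uv,fish);return c+d*(z-c[2])/d[2]
def tri(a,b):
    (c1,d1),(c2,d2)=a,b
    s=np.linalg.lstsq(np.c_[d1,-d2],c2-c1,rcond=None)[0]
    p,q=c1+s[0]*d1,c2+s[1]*d2
    return (p+q)/2,np.linalg.norm(p-q)
E
python3 - <<'E'
from h import *
ims=[]
for n in('scene','top'):
    im=capture(n);save(n,im);np.save('pics/'+n+'.npy',im);ims.append(im)
save('both',cv2.resize(np.vstack(ims)[:, :],(640,800))[:,:]) 
for n in('scene','top'): 
    cp=camera_params(n);print(n,ray(cp,(320,200)),cp['mtx'][0][0])
o=get_obs();print(o)
E
```

```text
pics
scene (array([ 930.24889253, -556.92912641,  889.55410385]), array([-0.33274434,  0.56243574, -0.75693279])) 420.8468832374456
top (array([ 355.23133615,   18.00110779, 1197.61023855]), array([ 0.19598927, -0.02497179, -0.98028803])) 475.5426929152259
{'time': 0.1, 'joint_positions': array([ 9.64018571e-01,  3.42637329e-01,  1.52491058e+00,  2.03083686e-06,
        1.27543644e+00, -1.46002003e-01]), 'dq': array([ 1.44317158e-03, -1.98096123e-03, -1.50779556e-03,  1.26614292e-03,
       -2.25367517e-04, -3.12105813e-05]), 'tau': array([ 1.53335841e-03, -4.32007062e+01, -2.44691277e+01,  7.18931551e-02,
        5.26366406e-02, -6.33880336e-05]), 'tool_pos': array([233.20494731, 469.94929099, 226.12644133]), 'tcp_rot': array([-3.14021604e+00, -2.04391482e-04,  2.68081617e+00]), 'contact_force': array([-0.1041075 , -0.38255819,  1.14106854]), 'moment': array([0.00498515, 0.00083636, 0.0507009 ]), 'finger_force': 0.0, 'grip_width': 92.15908695607348}
```

View pics/top.png

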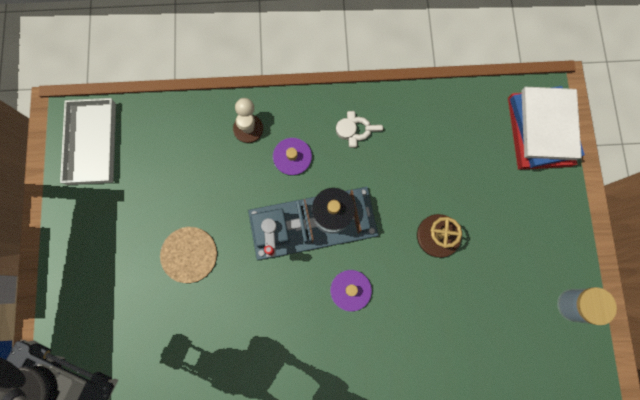

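View pics/scene.png

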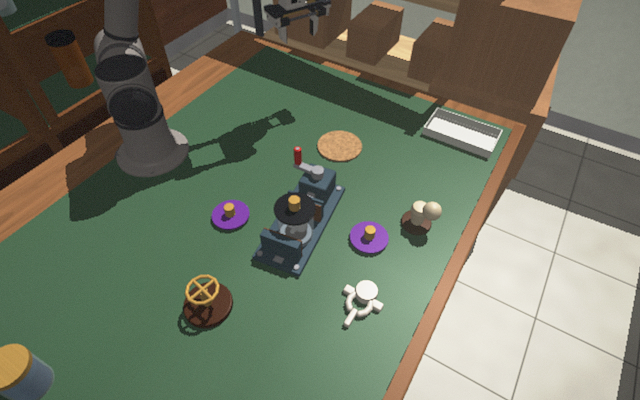

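The top view shows the black lid on the jar at (334,209), the crank axis at (268,227) with its red sleeve at (269,250), and the mat at (188,254). The scene view has the lid at (294,207), the red sleeve at (297,156) and the mat at (340,146). There are three lid-like things in the top view: black at (334,209), purple at (293,157) and purple at (352,291). The black one, sitting on the jar in the clamp, is the one meant.

```bash
python3 - <<'E'
from h import *
T=np.load('pics/top.npy');S=np.load('pics/scene.npy')
ct,cs=camera_params('top'),camera_params('scene')
def comp(im,lo,hi,box,amin=8):
    h=cv2.cvtColor(im,cv2.COLOR_RGB2HSV);m=cv2.inRange(h,lo,hi)
    k=np.zeros_like(m);k[box[1]:box[3],box[0]:box[2]]=255;m&=k
    n,l,st,c=cv2.connectedComponentsWithStats(m)
    return [(st[i].tolist(),c[i].round(1).tolist()) for i in range(1,n) if st[i][4]>=amin]
for nm,im,b in(('T',T,dict(red=(255,235,285,262),knob=(322,196,348,220),plate=(305,180,365,240),mat=(150,220,222,290))),
               ('S',S,dict(red=(288,142,306,170),knob=(284,193,306,214),plate=(268,185,320,228),mat=(312,125,368,165)))):
    print(nm,'red',comp(im,(0,130,60),(8,255,255),b['red']),comp(im,(172,130,60),(180,255,255),b['red']))
    print(nm,'knob',comp(im,(12,90,90),(30,255,255),b['knob']))
    print(nm,'black',comp(im,(0,0,0),(180,255,38),b['plate'],60))
    print(nm,'mat',comp(im,(5,60,90),(25,255,255),b['mat'],100))
a=cv2.resize(T[170:280,230:400],None,fx=3.4,fy=3.4,interpolation=cv2.INTER_CUBIC)
b=cv2.resize(S[135:275,245:355],None,fx=2,fy=2,interpolation=cv2.INTER_CUBIC)
b=cv2.copyMakeBorder(b,0,max(0,a.shape[0]-b.shape[0]),0,0,cv2.BORDER_CONSTANT)
a=cv2.copyMakeBorder(a,0,b.shape[0]-a.shape[0],0,0,cv2.BORDER_CONSTANT)
save('crop',np.hstack([a,b]))
E
```

```text
T red [([264, 247, 10, 8, 35], [269.2, 250.7])] []
T knob [([327, 200, 14, 13, 148], [333.1, 206.0])]
T black [([337, 199, 12, 17, 88], [342.7, 209.1])]
T mat [([160, 227, 57, 56, 2514], [188.1, 254.6])]
S red [([294, 147, 7, 18, 94], [297.3, 155.6])] []
S knob [([288, 195, 13, 16, 154], [294.1, 202.0])]
S black []
S mat [([317, 130, 45, 31, 1096], [339.2, 145.3])]
```

View pics/crop.png

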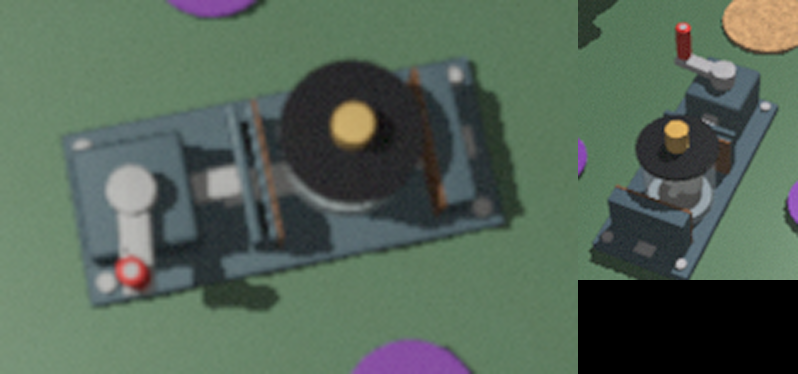

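The enlarged crop confirms the black lid with its brass knob on the clamped jar, with the knob top at top-view (333.8,206.2) and scene (294,199). The crank hub is at top-view (268.5,225.3) and the sleeve top at (268.8,250) / (297,148.5).

```bash
python3 - <<'E'
from h import *
ct,cs=camera_params('top'),camera_params('scene')
T2=lambda a,b:tri(ray(ct,a),ray(cs,b))
print('sleeve top',T2((268.8,250),(297.2,149)))
print('knob top',T2((333.8,206.2),(294,198.5)), 'plate',T2((333.5,209),(294.5,208.5)))
print('knob@151',onz(ct,(333.8,206.2),151)[:2],'plate@121',onz(ct,(333.5,209),121)[:2])
print('hub',T2((268.5,225.3),(245+146/2,135+69/2)),onz(ct,(268.5,225.3),98))
print('mat',T2((188.1,254.6),(339.2,145.3)),onz(ct,(188.1,254.6),8))
c=[onz(ct,(230+x/3.4,170+y/3.4),15)[:2] for x,y in((62,135),(468,60),(510,222),(95,305))]
print('corners',np.round(c,1)); c=np.array(c); ax=((c[0]+c[3])-(c[1]+c[2]))/2
print('len',np.hypot(*ax),'ang of +y',np.degrees(np.arctan2(ax[1],ax[0])),'width',np.hypot(*(c[0]-c[3])))
u=ax/np.hypot(*ax);O=c.mean(0)-30*u;print('origin',O,'u',u,'axis',O+135*u)
h=O+135*u
g=onz(ct,(268.8,250),151)[:2];d=g-h;print('grip',g,'r',np.hypot(*d),'ang',np.degrees(np.arctan2(d[1],d[0])))
j=onz(ct,(333.5,209),121)[:2]-O;print('jar in clamp x,y',j@[u[1],-u[0]],j@u)
E
```

```text
sleeve top (array([460.6531411 , 111.81751948, 146.60758972]), np.float64(4.693046911457448))
knob top (array([550.31381471, -37.39182117, 150.74582156]), np.float64(4.0911191965841835)) plate (array([550.47435904, -38.11879584, 115.12892139]), np.float64(4.412765519681457))
knob@151 [548.72992341 -38.74362477] plate@121 [547.77052764 -39.28238141]
hub (array([522.58845311, 114.58588342, 101.67127433]), np.float64(4.954523263461478)) [521.23509902 113.26774699  98.        ]
mat (array([473.25658129, 325.64254537,   3.30565239]), np.float64(2.9009602922314244)) [471.67702329 323.45143773   8.        ]
corners [[ 576.2  170.2]
 [ 617.4 -135.3]
 [ 494.  -157. ]
 [ 449.3  149.4]]
len 308.9464327252782 ang of +y 97.9941702153048 width 128.52812033098232
origin [538.39367781 -22.88242227] u [-0.13907234  0.99028222] axis [519.6189117  110.80567801]
grip [458.45550327 109.85439261] r 61.170805740958976 ang -179.10894036860094
jar in clamp x,y 7.004946991050192 -17.544648476686962
```

step_arm(deltas=[28,-45,0,0,60,28,-45,0,0,60,28,-45,0,0,60,28,-45,0,0,60,28,-45,0,0,60,28,-45,0,0,60,28,-45,0,0,60,28,-43,0,0,60,0,0,0,0,60,0,0,0,0,60])

```text
time: 1.35
tool_pos: [456.9, 112.6, 226.4]
tcp_rot: [-3.141, -0.001, 2.68]
contact_force: [0.5, 1.5, -0.1]
grip_width: 60.0
finger_force: 0.0
```

```bash
python3 - <<'E'
from h import *
o=get_obs();cp=camera_params('wrist');im=capture('wrist');save('w1',im);np.save('pics/w1.npy',im)
print(o['tool_pos'],o['tcp_rot'],o['contact_force'],cp)
h=cv2.cvtColor(im,cv2.COLOR_RGB2HSV);m=cv2.inRange(h,(0,130,60),(8,255,255))|cv2.inRange(h,(172,130,60),(180,255,255))
n,l,st,c=cv2.connectedComponentsWithStats(m)
for i in range(1,n):
    if st[i][4]>30: print(st[i],c[i],onz(cp,c[i],151,True))
E
```

```text
[456.86398027 112.55723445 226.37795478] [-3.14143666e+00 -1.28573663e-03  2.68015410e+00] [ 0.54919391  1.49882828 -0.10696252] {'mtx': array([[309.70691629,   0.        , 322.34909908],
       [  0.        , 309.70691629, 193.71583073],
       [  0.        ,   0.        ,   1.        ]]), 'rvec': array([-2.48607568, -1.5398564 , -0.19356902]), 'tvec': array([-304.30101539, -377.62371152,  300.3631848 ])}
[312 184  25  35 547] [323.77513711 199.53199269] [454.72069627 114.78500573 151.        ]
```

View pics/w1.png

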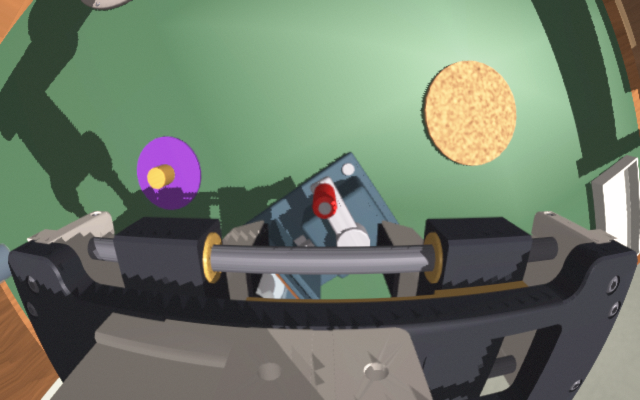

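The wrist view shows the sleeve top at about (325,209), the hub at (352,239) and the mat at (471,113).

```bash
python3 - <<'E'
from h import *
w=camera_params('wrist');ct=camera_params('top')
print('sleeve',onz(w,(325,209),151,True),tri(ray(w,(325,209),True),ray(ct,(268.8,250))))
print('hub',onz(w,(352,239),98,True)); 
im=np.load('pics/w1.npy');h=cv2.cvtColor(im,cv2.COLOR_RGB2HSV);m=cv2.inRange(h,(5,60,90),(25,255,255));m[:,:415]=0;m[:,525:]=0;m[175:]=0
n,l,st,c=cv2.connectedComponentsWithStats(m);i=1+np.argmax(st[1:,4]);print(st[i],c[i],onz(w,c[i],8,True),tri(ray(w,c[i],True),ray(ct,(188.1,254.6))))
E
```

```text
sleeve [461.98831258 112.67596916 151.        ] (array([460.17184645, 111.29925226, 151.12405541]), np.float64(4.480962685034291))
hub [517.16703697 116.19940805  98.        ]
[ 424   61   92  105 7602] [469.77558537 112.6020784 ] [470.2794944  320.09229268   8.        ] (array([473.23771878, 327.37954315,  -7.39485134]), np.float64(0.11835487122088585))
```

step_arm(deltas=[1.5,-0.5,-20,0,60,1.5,-0.5,-30,0,60,0.5,0,-30,0,60,0,0,-20,0,60,0,0,-12,0,60,0,0,0,0,60,0,0,0,0,5,0,0,0,0,5,0,0,0,0,5,0,0,0,0,5])

```text
time: 2.65
tool_pos: [461.1, 111.2, 115.0]
tcp_rot: [3.141, 0.0, 2.681]
contact_force: [-0.5, 0.4, 0.1]
grip_width: 24.6
finger_force: 0.0
```

step_arm(deltas=[0,0,0,0,5,0,0,0,0,5,0,0,0,0,5,0,0,0,0,5,0,0,0,0,5,0,0,0,0,5,0,0,0,0,5,0,0,0,0,5,0,0,0,0,5,0,0,0,0,5])

```text
time: 3.9
tool_pos: [461.2, 111.4, 114.9]
tcp_rot: [3.141, 0.001, 2.681]
contact_force: [3.0, 3.7, 2.4]
grip_width: 19.3
finger_force: 30.0
```

step_arm(deltas=[0.3,6,0,0,5,0.9,5.9,0,0,5,1.5,5.8,0,0,5,2.1,5.6,0,0,5,2.6,5.4,0,0,5,3.1,5.1,0,0,5,3.6,4.8,0,0,5,4.1,4.4,0,0,5,4.5,4.0,0,0,5,4.9,3.5,0,0,5])

```text
time: 5.15
tool_pos: [485.3, 162.2, 114.8]
tcp_rot: [-3.138, -0.006, 2.681]
contact_force: [-9.0, 3.3, 12.7]
grip_width: 19.5
finger_force: 30.0
```

step_arm(deltas=[5.2,3.5,0,0,5,5.5,2.9,0,0,5,5.7,2.1,0,0,5,5.8,1.3,0,0,5,5.9,0.7,0,0,5,6,0.1,0,0,5,6,-0.5,0,0,5,5.9,-1.1,0,0,5,5.8,-1.6,0,0,5,5.6,-2.2,0,0,5])

```text
time: 6.4
tool_pos: [544.7, 169.4, 114.9]
tcp_rot: [3.14, -0.003, 2.681]
contact_force: [-2.0, 10.9, 6.0]
grip_width: 19.4
finger_force: 30.0
```

step_arm(deltas=[5.7,-1.1,0,0,5,5,-3.3,0,0,5,4.7,-3.8,0,0,5,4.3,-4.2,0,0,5,3.8,-4.7,0,0,5,3.4,-5,0,0,5,2.8,-5.3,0,0,5,2.3,-5.5,0,0,5,1.8,-5.8,0,0,5,1.1,-5.9,0,0,5])

```text
time: 7.65
tool_pos: [580.5, 124.0, 114.9]
tcp_rot: [3.14, -0.001, 2.681]
contact_force: [1.2, 8.1, 4.3]
grip_width: 19.4
finger_force: 30.0
```

```bash
python3 - <<'E'
from h import *
im=capture('top');np.save('pics/top2.npy',im)
save('top2',cv2.resize(im[170:280,230:400],None,fx=4.5,fy=4.5,interpolation=cv2.INTER_CUBIC))
o=get_obs();print(o['contact_force'],o['moment'],o['tool_pos'])
E
```

```text
[1.02336583 6.81906479 4.60013668] [ 1.25464268 -0.2129655  -0.01917888] [580.57365258 123.26618914 114.90244461]
```

View pics/top2.png

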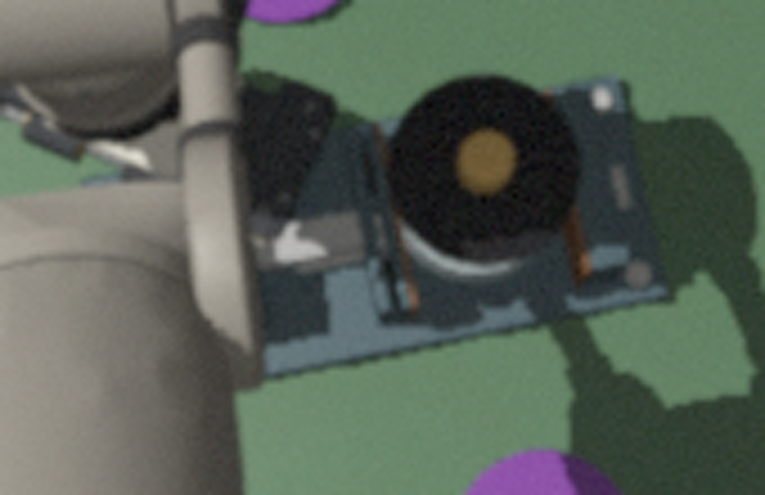

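The jaw's leather runs through about (405,270) in the crop and the stop's leather through about (575,240). The lid is between them. I'll estimate the remaining gap.

```bash
python3 - <<'E'
from h import *
ct=camera_params('top');u=np.array([-.139,.990]);O=np.array([539.5,-22])
P=lambda x,y:onz(ct,(230+x/4.5,170+y/4.5),80)[:2]
for a in((381,130),(414,305),(548,95),(582,272)): print(a,(P(*a)-O)@u,(P(*a)-O)@[.99,.139])
E
```

```text
(381, 130) 17.999140819489938 45.488095457312916
(414, 305) 18.909212669415275 -49.68429207567778
(548, 95) -73.32115636681108 47.228454404586095
(582, 272) -71.21267399581954 -49.45065229063779
```

step_arm(deltas=[0.3,-3,0,0,5,0.2,-3,0,0,5,0.1,-3,0,0,5,-0.1,-3,0,0,5,-0.3,-3,0,0,5,0,0,0,0,5,0,0,0,0,5,0,0,0,0,5,0,0,0,0,5,0,0,0,0,5])

```text
time: 8.95
tool_pos: [581.0, 109.7, 114.9]
tcp_rot: [3.138, -0.001, 2.681]
contact_force: [2.7, 9.1, 2.8]
grip_width: 19.6
finger_force: 30.0
```

step_arm(deltas=[-0.4,-3,0,0,5,-0.5,-3,0,0,5,0,0,0,0,5,0,0,0,0,5,0,0,0,0,5,0,0,0,0,5,0,0,0,0,5,0,0,0,0,5,0,0,0,0,5,0,0,0,0,5])

```text
time: 10.2
tool_pos: [580.4, 104.1, 114.9]
tcp_rot: [3.138, -0.001, 2.681]
contact_force: [3.3, 11.5, 3.4]
grip_width: 19.6
finger_force: 30.0
```

step_arm(deltas=[0,2,0,0,5,0,0,0,0,60,0,0,0,0,60,0,0,0,0,60,0,0,0,0,60,0,0,10,0,60,0,0,30,0,60,0,0,40,0,60,0,0,30,0,60,0,0,0,0,60])

```text
time: 11.45
tool_pos: [581.4, 103.3, 227.9]
tcp_rot: [3.139, 0.005, 2.681]
contact_force: [-0.2, -0.2, 0.3]
grip_width: 60.1
finger_force: 0.0
```

step_arm(deltas=[-4,-26,0,0,60,-4,-26,0,0,60,-4,-26,0,0,60,-4,-26,0,0,60,-4,-26,0,0,60,-4,-20,0,0,60,0,0,0,0,60,0,0,0,0,60,0,0,0,0,60,0,0,0,0,60])

```text
time: 12.7
tool_pos: [556.2, -45.9, 224.7]
tcp_rot: [3.141, 0.0, 2.682]
contact_force: [0.3, -0.0, 0.8]
grip_width: 60.3
finger_force: 0.0
```

```bash
python3 - <<'E'
from h import *
o=get_obs();w=camera_params('wrist');im=capture('wrist');t=capture('top');s=capture('scene')
for n,i in(('w2',im),('t3',t),('s3',s)): np.save('pics/'+n+'.npy',i)
print(o['time'],o['tool_pos'],o['contact_force'],o['tcp_rot'],o['grip_width'])
import pickle;pickle.dump(w,open('w2.pkl','wb'))
t=t[160:285,230:400];A=cv2.resize(t,(544,400),interpolation=cv2.INTER_CUBIC)
B=cv2.resize(im[100:300,200:450],(250,200));C=cv2.resize(s[135:275,245:355],(250,200))
save('v3',np.hstack([A,np.vstack([B,C])]))
E
```

```text
12.7 [556.2312894  -45.94118135 224.7463554 ] [ 0.33472541 -0.02473754  0.76265655] [3.14140267e+00 4.04817160e-05 2.68174149e+00] 60.32371124421791
```

View pics/v3.png

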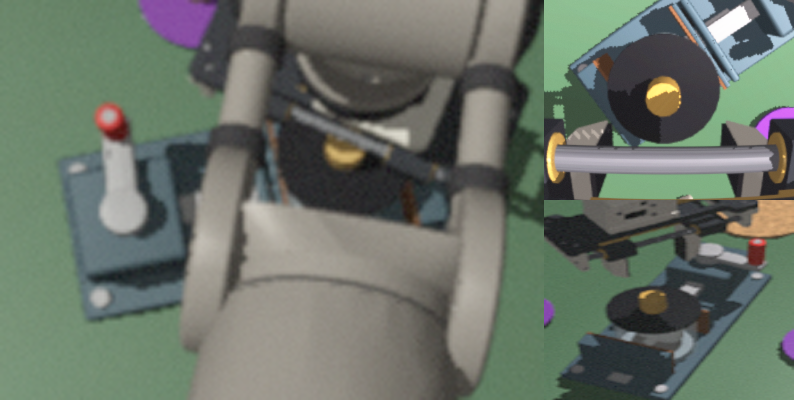

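The combined view has the knob at wrist (319,196), scene (292.5,199) and the plate centre near wrist (320,188). The crank stands at its new angle and the lid is level.

```bash
python3 - <<'E'
from h import *
import pickle;w=pickle.load(open('w2.pkl','rb'));im=np.load('pics/w2.npy');s=np.load('pics/s3.npy');cs=camera_params('scene')
def big(im,box):
    m=cv2.inRange(cv2.cvtColor(im,cv2.COLOR_RGB2HSV),(12,90,80),(32,255,255));k=np.zeros_like(m);k[box[1]:box[3],box[0]:box[2]]=255;m&=k
    n,l,st,c=cv2.connectedComponentsWithStats(m);i=1+np.argmax(st[1:,4]);return st[i],c[i]
a=big(im,(285,160,355,235));b=big(s,(280,185,305,212));print(a,b)
print(onz(w,a[1],140,True),onz(w,a[1],151,True),tri(ray(w,a[1],True),ray(cs,b[1])))
# plate edge circle
g=cv2.cvtColor(im,cv2.COLOR_RGB2GRAY);print('plate@121',onz(w,(319.5,188),121,True))
E
```

```text
(array([ 301,  176,   37,   41, 1176], dtype=int32), array([319.09098639, 196.21938776])) (array([286, 198,  13,  14, 151], dtype=int32), array([292.25827815, 204.77483444]))
[552.34611237 -47.0036864  140.        ] [549.79074005 -45.61902061 151.        ] (array([552.87162023, -46.68465231, 139.57570592]), np.float64(1.12860396815932))
plate@121 [550.31527233 -45.78542951 121.        ]
```

step_arm(deltas=[-3,-0.5,-20,0,60,-1.5,0,-25,0,60,0,0,-25,0,60,0,0,-18,0,60,0,0,-10,0,60,0,0,0,0,60,0,0,0,0,15,0,0,0,0,15,0,0,0,0,15,0,0,0,0,15])

```text
time: 14.1
tool_pos: [551.8, -47.1, 127.1]
tcp_rot: [3.141, 0.001, 2.681]
contact_force: [-0.1, -0.3, 1.4]
grip_width: 27.1
finger_force: 30.0
```

step_arm(deltas=[0,0,0,0,15,0,0,0,0,15,0,0,0,0,15,0,0,0,0,15,0,0,0,0,15,0,0,0,0,15,0,0,0,0,15,0,0,0,0,15,0,0,0,0,15,0,0,0,0,15])

```text
time: 15.35
tool_pos: [551.8, -47.1, 127.0]
tcp_rot: [3.141, 0.001, 2.681]
contact_force: [-0.3, 0.4, 4.9]
grip_width: 27.7
finger_force: 30.0
```

step_arm(deltas=[0,0,2,0,15,0,0,3,0,15,0,0,3,0,15,0,0,4,0,15,0,0,6,0,15,0,0,12,0,15,0,0,20,0,15,0,0,20,0,15,0,0,15,0,15,0,0,5,0,15])

```text
time: 16.6
tool_pos: [552.0, -47.2, 218.0]
tcp_rot: [3.141, 0.002, 2.681]
contact_force: [0.6, 0.0, -3.5]
grip_width: 27.3
finger_force: 30.0
```

step_arm(deltas=[-3,14,0,0,15,-6,28,0,0,15,-9,42,0,0,15,-11,51,0,0,15,-11,51,0,0,15,-11,51,0,0,15,-11,51,0,0,15,-9,42,0,0,15,-6,28,0,0,15,-3,12,0,0,15])

```text
time: 17.85
tool_pos: [470.1, 324.6, 215.8]
tcp_rot: [-3.14, -0.001, 2.683]
contact_force: [0.4, -0.5, -2.4]
grip_width: 27.1
finger_force: 30.0
```

```bash
python3 - <<'E'
from h import *
o=get_obs();w=camera_params('wrist');im=capture('wrist');s=capture('scene');t=capture('top')
print(o['time'],o['tool_pos'],o['contact_force'],o['grip_width'])
A=im[60:400,120:520]; B=cv2.resize(s[100:280,230:400],(340,340),interpolation=cv2.INTER_CUBIC)
save('v4',np.hstack([A,B]))
ct=camera_params('top');cs=camera_params('scene')
for n,i in(('w4',im),('s4',s),('t4',t)): np.save('pics/'+n+'.npy',i)
import pickle;pickle.dump(w,open('w4.pkl','wb'))
E
```

```text
17.85 [470.07116781 324.57664877 215.76624376] [ 0.35533456 -0.46831    -2.36703268] 27.061216077589574
```

View pics/v4.png

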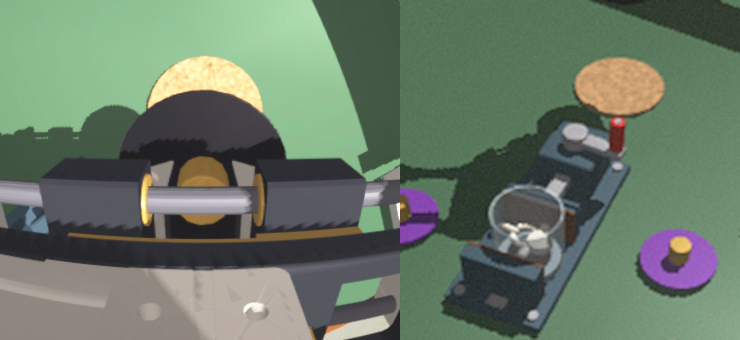

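The lid hangs level in the gripper over the mat (mat centre at about (205,105) in the wrist crop). The open jar stands between jaw and stop.

```bash
python3 - <<'E'
from h import *
import pickle;from scipy.optimize import least_squares
w=pickle.load(open('w4.pkl','rb'))
def fit(cp,pts,z,r,f):
    P=np.array([onz(cp,p,z,f)[:2] for p in pts])
    s=least_squares(lambda c:np.hypot(*(P-c).T)-r,P.mean(0),loss='soft_l1');s2=least_squares(lambda c:np.hypot(*(P-c[:2]).T)-c[2],[*s.x,r],loss='soft_l1')
    return s.x.round(1),s2.x.round(1),len(P)
def matmask(im,b):
    m=cv2.inRange(cv2.cvtColor(im,cv2.COLOR_RGB2HSV),(5,60,90),(25,255,255));k=np.zeros_like(m);k[b[1]:b[3],b[0]:b[2]]=255;m&=k
    c=max(cv2.findContours(m,cv2.RETR_EXTERNAL,cv2.CHAIN_APPROX_NONE)[0],key=cv2.contourArea);return c[:,0,:].astype(float)
W=np.load('pics/w4.npy')
c=matmask(W,(255,100,400,170)); top=[p for p in c if p[1]<155 and (p[1]==c[c[:,0]==p[0]][:,1].min())]
print('wrist mat',fit(w,top,8,70,True))
print('scene mat',fit(camera_params('scene'),matmask(np.load('pics/scene.npy'),(312,125,368,165)),8,70,False))
print('scene4 mat',fit(camera_params('scene'),matmask(np.load('pics/s4.npy'),(312,125,368,165)),8,70,False))
print('top mat',fit(camera_params('top'),matmask(np.load('pics/top.npy'),(150,220,222,290)),8,70,False))
g=cv2.cvtColor(W,cv2.COLOR_RGB2GRAY);pl=[]
for x in range(255,395,5):
    col=g[120:215,x].astype(int);k=np.where(col<60)[0]
    if len(k): pl.append((x,120+k[0]))
print('lid in hand',fit(w,pl,121+88.8,50,True))
E
```

```text
wrist mat (array([360.6, 381.9]), array([-697648.6,  346942. ,  779372. ]), 110)
scene mat (array([475.4, 324.5]), array([475.4, 324.3,  69.3]), 108)
scene4 mat (array([475.6, 324.2]), array([475.7, 324.2,  69.3]), 108)
top mat (array([472.5, 323.5]), array([472.5, 323.5,  69.2]), 158)
lid in hand (array([417.2, 371.5]), array([420.3, 368.8,  46.3]), 28)
```

```bash
python3 - <<'E'
from h import *
import pickle;from scipy.optimize import least_squares
w=pickle.load(open('w4.pkl','rb'));W=np.load('pics/w4.npy');hs=cv2.cvtColor(W,cv2.COLOR_RGB2HSV);g=hs[:,:,2]
def fit(pts,z,r):
    P=np.array([onz(w,p,z,True)[:2] for p in pts])
    s=least_squares(lambda c:np.hypot(*(P-c).T)-r,[471,324],loss='soft_l1');return s.x.round(1),np.abs(s.fun).max().round(1)
m=cv2.inRange(hs,(5,50,90),(28,255,255))
mp=[(x,100+np.where(m[100:160,x])[0][0]) for x in range(275,376,4) if m[100:160,x].any()]
pl=[(x,120+np.where(g[120:215,x]<60)[0][0]) for x in range(265,390,5) if (g[120:215,x]<60).any()]
print(mp[::5],pl[::5]);print('mat',fit(mp,8,70),'lid',fit(pl,209,50))
E
```

```text
[(275, np.int64(143)), (295, np.int64(124)), (315, np.int64(117)), (335, np.int64(117)), (355, np.int64(125)), (375, np.int64(145))] [(265, np.int64(204)), (290, np.int64(198)), (315, np.int64(198)), (340, np.int64(212)), (365, np.int64(208))]
mat (array([473.3, 325.8]), np.float64(0.7)) lid (array([490.9, 306.8]), np.float64(13.5))
```

step_arm(deltas=[1.5,0,-15,0,15,2,0,-30,0,15,0,0,-35,0,15,0,0,-35,0,15,0,0,-30,0,15,0,0,-18,0,15,0,0,-10,0,15,0,0,-6,0,15,0,0,-3,0,15,0,0,0,0,15])

```text
time: 19.25
tool_pos: [475.4, 322.9, 35.1]
tcp_rot: [3.141, 0.0, 2.681]
contact_force: [0.4, 0.1, -1.6]
grip_width: 27.1
finger_force: 30.0
```

step_arm(deltas=[-1,0.7,-1,0,15,-1,0.6,-1,0,15,0,0,-1,0,15,0,0,-1,0,15,0,0,-1,0,15,0,0,-0.5,0,15,0,0,-0.5,0,15,0,0,0,0,15,0,0,0,0,15,0,0,0,0,15])

```text
time: 20.5
tool_pos: [473.2, 324.2, 28.8]
tcp_rot: [3.141, 0.0, 2.681]
contact_force: [-0.6, -1.5, -1.6]
grip_width: 27.3
finger_force: 30.0
```

step_arm(deltas=[0,0,-0.3,0,15,0,0,-0.3,0,15,0,0,-0.3,0,15,0,0,-0.3,0,15,0,0,0,0,15,0,0,0,0,15,0,0,0,0,15,0,0,0,0,15,0,0,0,0,15,0,0,0,0,15])

```text
time: 21.75
tool_pos: [473.1, 324.2, 28.0]
tcp_rot: [3.141, 0.0, 2.681]
contact_force: [-2.3, -1.2, 5.5]
grip_width: 27.7
finger_force: 30.0
```

Contact: z force rose from -1.6 to 5.5 N at the expected height. Release and rise.

step_arm(deltas=[0,0,0,0,60,0,0,0,0,60,0,0,0,0,60,0,0,0,0,60,0,0,5,0,60,0,0,15,0,60,0,0,40,0,60,0,0,50,0,60,0,0,50,0,60,0,0,30,0,60])

```text
time: 23.0
tool_pos: [473.7, 324.5, 221.8]
tcp_rot: [3.137, 0.003, 2.681]
contact_force: [0.3, 0.9, -0.3]
grip_width: 59.8
finger_force: 0.0
```

step_arm(deltas=[-20,10,0,0,60,-40,25,0,0,60,-50,30,0,0,60,-50,30,0,0,60,-40,25,0,0,60,-20,10,0,0,60,0,0,0,0,60,0,0,0,0,60,0,0,0,0,60,0,0,0,0,60])

```text
time: 24.25
tool_pos: [253.8, 453.8, 217.4]
tcp_rot: [-3.141, -0.0, 2.679]
contact_force: [0.9, 0.5, 0.1]
grip_width: 60.3
finger_force: 0.0
```

```bash
python3 - <<'E'
from h import *
o=get_obs();print(o['time'],o['tool_pos'],o['contact_force'])
s=capture('scene');t=capture('top')
np.save('pics/t5.npy',t)
A=cv2.resize(t[110:300,140:400],(410,300),interpolation=cv2.INTER_CUBIC);B=cv2.resize(s[110:280,230:400],(300,300),interpolation=cv2.INTER_CUBIC);save('v5',np.hstack([A,B]))
ct=camera_params('top');h=cv2.cvtColor(t,cv2.COLOR_RGB2HSV)
m=cv2.inRange(h,(12,90,90),(32,255,255));r=m[235:275,165:215]
g=(h[:,:,2]<60).astype(np.uint8);k=np.zeros_like(g);k[220:290,150:225]=1;g*=k
n,l,st,c=cv2.connectedComponentsWithStats(g);i=1+np.argmax(st[1:,4]);print(st[i],c[i])
q=max(cv2.findContours((l==i).astype(np.uint8),0,1)[0],key=cv2.contourArea);(cc,rad)=cv2.minEnclosingCircle(q);print(cc,rad,onz(ct,cc,22))
E
```

```text
24.25 [253.79482075 453.75379115 217.42718755] [0.8527988  0.45743299 0.10550043]
[189 248  12  12  96] [194.78125    253.70833333]
(193.3314666748047, 253.8483123779297) 6.730727195739746 [471.47767206 307.00584441  22.        ]
```

View pics/v5.png

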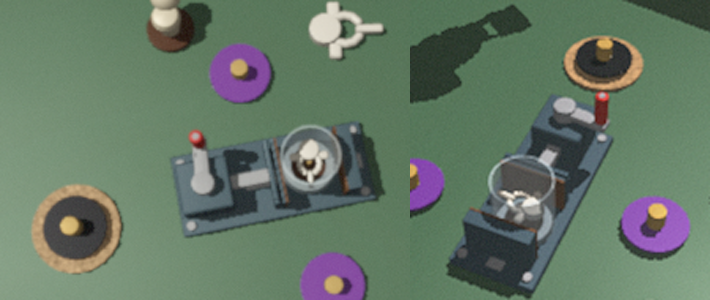

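The lid sits knob up in the middle of the mat: plate at about (77,227) in the crop, mat at (77,228). The jar stands between jaw and stop and the other specimens haven't moved. The force felt at the crank put the grip at about 50 N.

```bash
python3 -c "
from plant import *
print(close_job())"
```

```text
the job is handed in; nothing more can be done
None
```

The job is handed in at about 24 s of the 72 s allowed: the jar is clamped against the stop at roughly 50 N (judged from the crank force, not measured directly), the crank is released, and the lid is knob up in the middle of the cork mat.

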